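# Scoop walnuts into the serving bowl

## Task

Take the scoop and use it to move at least three walnuts from the crate into the white bowl, without touching the nuts with the fingers or spilling any on the worktop (the rest stay in the crate). Then lay the scoop down flat in the wide empty compartment of the utensil tray. Leave the bowl and everything else standing where they are.

Things in the scene. Friction and masses are not known exactly. Their poses are not given: they have to be found in the camera images.
- scoop: kitchen scoop of sheet steel, open at front and top, raised wooden handle; 0.14 to 0.24 kg. Origin: on the underside, near the middle of the flat bottom; x points to the lip, z up when it lies flat. Outside x -50 to +55 mm, y -38 to +38; back wall 50 mm high. It stands on its flat bottom by itself (centre of mass near x -30) and starts so on the worktop, in front of the robot
- scoop_lip (a point): middle of the scoop's straight lip, on the underside (x 55 in the scoop's frame, same axes). The bottom is 2 mm thick, thinned to 0.8 mm at the lip; side walls 2 mm thick, 50 mm high at the back (x -50 to -30), sloping down to 12 mm near the lip. Walnuts slide readily on the smooth steel
- scoop_grip (a point): middle of the scoop's handle (x -105, z 61 mm in the scoop's frame, same axes). The handle is a straight bar 20 mm wide with flat upright sides (y -10 to +10) and 18 mm deep; its middle line runs from x -66, z 47 mm back and up at 20 degrees to its end at x -163, z 82 mm
- crate: shallow open wooden crate with the walnuts on its floor; fixed. Outside 118 (x) x 300 (y) mm, walls and floor 7 mm thick, so inside 104 x 286 mm; the long sides stand 61 mm high, the short ends only 45 mm (outside heights). Origin: centre of the underside; y along its long side. It stands left or right of the robot's middle line, the tray on the other side
- tray: plywood utensil tray, fixed, outside 220 (x) x 300 (y) x 40 (z) mm, floor 5, walls 6 mm thick. Three compartments run along y: the wide one (104 mm wide, 288 long, on the -x side) is empty and is the scoop's place; the two narrow ones (46 mm) hold a spatula and a pastry brush fixed to the tray. Origin: centre of the underside
- tray_slot (a point): centre of the floor of the wide, empty compartment of the tray (5 mm above the worktop); same axes as the tray: y along the compartment. The scoop may lie either way round
- bowl: white ceramic bowl standing loose on the worktop, empty; rim 170 mm across outside, 65 mm high, wall 6 mm, inner floor 7 mm up and about 70 mm across; 0.5 to 0.8 kg. Origin: centre of the underside, z up
- bowl_mid (a point): middle of the bowl's hollow: on its axis, 45 mm above the underside
- mill: turned wooden pepper mill, 58 mm across at the foot, 180 mm high; loose bystander. Origin: centre of the underside
- jar: glass jar of pasta with a cork lid, 82 mm across, 133 mm high; loose bystander. Origin: centre of the underside
- lemon: lemon lying on its side, 74 mm long, 53 mm thick; loose bystander. Origin: its centre
- walnut1: walnut in its shell, 36 mm long (its x axis), 32 mm thick, 16 g, one of six lying in one layer on the crate's floor, at least 35 mm clear of both short end walls at the start; rolls only a little. Origin: its centre
- walnut2: walnut in its shell, 36 mm long (its x axis), 32 mm thick, 16 g, one of six lying in one layer on the crate's floor, at least 35 mm clear of both short end walls at the start; rolls only a little. Origin: its centre
- walnut3: walnut in its shell, 36 mm long (its x axis), 32 mm thick, 16 g, one of six lying in one layer on the crate's floor, at least 35 mm clear of both short end walls at the start; rolls only a little. Origin: its centre
- walnut4: walnut in its shell, 36 mm long (its x axis), 32 mm thick, 16 g, one of six lying in one layer on the crate's floor, at least 35 mm clear of both short end walls at the start; rolls only a little. Origin: its centre
- walnut5: walnut in its shell, 36 mm long (its x axis), 32 mm thick, 16 g, one of six lying in one layer on the crate's floor, at least 35 mm clear of both short end walls at the start; rolls only a little. Origin: its centre
- walnut6: walnut in its shell, 36 mm long (its x axis), 32 mm thick, 16 g, one of six lying in one layer on the crate's floor, at least 35 mm clear of both short end walls at the start; rolls only a little. Origin: its centre
Things that resemble listed ones, but are neither listed nor needed, are in the scene too. What is shaped like the walnut2 but pink or turquoise is not meant.

How it is judged:
By the outcome, as a careful person would: the job done as asked, in the order asked, and still so for the second after the job is handed in, with the robot touching nothing.
It also fails if it takes over 72 s, if anything falls off the work surface, if the arm or the gripper's body presses on something with over 40 N, if the wrist force passes 120 N, or if a joint passes its speed limit or range.

## Robot

A 6-joint arm with a two-finger parallel gripper is mounted at the origin on the work surface. World frame = base frame: x ahead of the robot, y to its left, z up, the work surface at z = 0. Lengths are in mm, angles in rad, forces in N, time in s.
With the tool pointing down it reaches from about 275 to 1000 mm from the base axis. Payload 8.4 kg.
Tool frame: the origin (TCP) lies at the very end of the fingers, on their centre line; the grasp point (between the pads) lies 19 mm behind it; z points along the fingers, y is the line along which they close (so a half turn about z gives the same grasp; the last joint's range is limited). The gripper opens to 85 mm and grips with 20 to 120 N. Pads are 22 mm wide; open, the fingers measure 114 mm over their backs; the gripper's body (76 mm by 85 mm) begins 54 mm behind the grasp point. The pads swing forward as they close: fully open they stand 13 mm farther back than shut.
Start: joints at [-0.002, 0.353, 1.633, -0, 1.155, -0.002], TCP at [625.002, -0, 231.281] pointing down, gripper open.
Joint ranges: [-2.63, 2.63], [-0.92, 2.1], [0.06, 2.66], [-1.3, 4.44], [0, 2.69], [-3.02, 3.02]. Speed limits (rad/s): [2.22, 2.22, 2.79, 3.14, 3.14, 3.14].

## Interface

Orientations are given as [roll, pitch, yaw] about the fixed x, y, z axes, in that order (R = Rz(yaw) Ry(pitch) Rx(roll)).
In Python, from rig import telemetry, imaging, r gives the robot as it stands. The module is installed in compiled form; this text tells all that it offers.
- The arm moves only by the tool step_arm, never from a script. Its argument "moves" is a list of rows, each a list of 3 entries, a list of its own where there are three numbers: the turn, a rotation vector about the tool's x, y, z scaled (see below), then the shift along the tool's x, y, z scaled (see below), then the opening, from -1 (shut) to 1 (fully open). A call has 1 to 8 rows; each row is the pose to reach, as a shift and turn from the pose commanded when the call began, along the tool's axes at that moment; what a row does not reach only later rows make up. The controller multiplies each number of a shift by 200 mm and each number of a turn by 45 degrees. A row lasts 1/10 s, in which the tool goes at most 50 mm and 8.59 degrees, less where a joint would pass 70% of its speed; a pose out of reach is approached as far as the arm can. A call with a number of a shift or a turn outside -1 to 1 is refused whole. A call with a gripper value outside its range is refused whole. The fingers move at their own pace and stop on an object; "squeeze" is the grip in N (left out, the last holds). Time passes only in rows, so rows that repeat a pose let the fingers close. It gives the time, the measured TCP pose, the force, the opening and the grip force at its end, in the units of the state.
- telemetry.sense(): the state, without advancing time (a new reading comes with each control period).
- imaging.grab_frame(name): name is "scene" or "side" or "wrist"; returns the picture (400x640x3 uint8, red, green, blue); there is no depth.
- imaging.calibration(name): a dict with "fx", "fy", "cx", "cy" (pixels), "cam_to_world" (4x4, takes a point from camera to world coordinates). Camera axes: x right, y up, looking along -z (the intrinsics and any distortion apply to the point x, -y, -z); pixel columns grow to the right and rows downward; lengths in mm; the calibration is good to about 2 mm. A picture is of the moment at which its call begins: read the wrist's pose just before it. calibration takes no time and is no camera call; for the wrist camera it gives the pose at the moment of the call.
- r.sign_off(): hands the job in; it is judged then, once.
Trained networks look in the newest picture that a camera, given by its name, has taken for a name from the list of things; names that differ only in an ending like _2 or _b are one class to them, and where a whole thing is asked for, a point or a joint stands for the part that bears it (a point fixed in the world has none). Each returns a list of dicts, best first, with "conf" (0 to 1); they miss things now and then, are a little off and sometimes report something else, mostly with a low value. They report only what shows in the picture. A call takes as long as a camera call. They do not tell look-alikes from the thing itself.
- imaging.recognise(camera, name): "extent" ([left, top, width, height] in pixels, round what is visible of it).
- imaging.mark_of(camera, name): "xy" ([column, row] in pixels: a listed point, or the origin of a listed thing).
The state is a dict: "clock": time; "qpos": joint angles; "qvel": joint speeds; "joint_efforts": joint torques, N m; "eef_pos": TCP position; "tcp_rot": TCP orientation; "contact_force": force on the tool from outside, world axes, zero at the start; "wrist_torque": the same for the moment, N m; "opening": opening from 0.0 (shut) to 1.0 (fully open); "grasp_force": force on a finger pad.
Only numpy, scipy, OpenCV 4.12 (cv2) and the standard library are available. Lean on these libraries where they do the work, as an engineer would, in place of code of your own. Each camera call takes 0.05 s, during which the arm holds its last target. There are 200 camera calls.

## Working session

There is one attempt and no reset: what is moved stays moved. The work goes in short steps, Python scripts to look and compute and a tool call to move; the robot and the scene stay as the last step left them, time stands still between calls to the robot, and variables do not carry over. Pictures are saved under pics/ and viewed, at most 10 in all, crops included, and the job is handed in when it is done.

Besides the shell and the picture viewer there is one more tool, called after ">>>" as name(argument=value, ...), one argument or row to a line, values as JSON. step_arm: Moves the arm, as the interface text tells. Its arguments: {"type":"object","properties":{"moves":{"type":"array"},"squeeze":{"type":"number"}},"required":["moves"]}

```bash
mkdir -p pics; cat > h.py <<'E'
import numpy as np, cv2
from rig import telemetry, imaging, r
from scipy.spatial.transform import Rotation as R
def ray(cam,uv):
    c=imaging.calibration(cam);T=np.array(c["cam_to_world"])
    d=np.array([(uv[0]-c["cx"])/c["fx"],-(uv[1]-c["cy"])/c["fy"],-1.])
    return T[:3,3],T[:3,:3]@d
def at_z(cam,uv,z):
    o,d=ray(cam,uv); return o+d*(z-o[2])/d[2]
def proj(cam,p):
    c=imaging.calibration(cam);T=np.linalg.inv(np.array(c["cam_to_world"]))
    q=T[:3,:3]@np.array(p,float)+T[:3,3]
    return np.array([c["cx"]+c["fx"]*q[0]/-q[2],c["cy"]-c["fy"]*q[1]/-q[2]])
E
python3 - <<'E'
from h import *
np.set_printoptions(precision=1,suppress=True)
for c in ("scene","side"):
    im=imaging.grab_frame(c); cv2.imwrite(f"pics/{c}0.png",im[:,:,::-1])
    k=imaging.calibration(c); print(c,{a:b for a,b in k.items() if a!="cam_to_world"},np.array(k["cam_to_world"])[:3,3])
    for n,z in [("scoop",0),("scoop_lip",0),("scoop_grip",61),("crate",0),("tray",0),("tray_slot",5),("bowl",0),("bowl_mid",45),("mill",0),("jar",0),("lemon",26),("walnut1",23)]:
        for m in imaging.mark_of(c,n)[:8]: print(n,round(m["conf"],2),np.array(m["xy"]),at_z(c,m["xy"],z)[:2])
print(telemetry.sense())
E
```

```text
scene {'fx': 410.3972992744237, 'fy': 410.3972992744237, 'cx': 318.0724837980098, 'cy': 199.5094949943676} [1330.7  -45.6  743.2]
scoop 0.66 [327.5 200.2] [447.   15.4]
scoop_lip 0.66 [346.3 202.1] [459.4  67.2]
scoop_lip 0.48 [195.  275.7] [ 695.7 -312. ]
scoop_grip 0.64 [290.3 184.5] [445.5 -85.5]
crate 0.93 [432.7 199.9] [468.7 308.8]
tray 0.95 [205.1 216.3] [ 488.9 -320.6]
tray_slot 0.6 [209.  199.1] [ 422.  -319.1]
tray_slot 0.53 [205.3 215.1] [ 489.7 -319. ]
bowl 0.9 [312.2 255.9] [653.9 -36.9]
bowl_mid 0.96 [315.4 239.6] [643.6 -27.5]
mill 0.73 [454.5 256.4] [680.3 304.2]
jar 0.88 [196.1 273.5] [ 689.2 -310.5]
lemon 0.7 [242.3 273. ] [ 717.7 -196.8]
walnut1 0.65 [424.2 192.6] [462.6 283. ]
walnut1 0.56 [448.8 191.1] [461.5 352.3]
walnut1 0.46 [397.1 167.1] [336.4 233.1]
walnut1 0.45 [430.5 169.2] [355.2 329.4]
walnut1 0.42 [407.  191.3] [453.2 237. ]
walnut1 0.4 [456.2 253. ] [690.3 300.6]
side {'fx': 380.7540724550215, 'fy': 380.7540724550215, 'cx': 318.71586111312104, 'cy': 200.52750577465545} [481.6 690.8 565.6]
scoop 0.71 [354.1 233.8] [450.1  11.9]
scoop_lip 0.96 [350.9 2
[... 555 characters left out ...]
3.9 369.4] [508.7 366.1]
walnut1 0.77 [418.1 362.7] [349.  339.5]
walnut1 0.74 [317.2 345.7] [507.3 325.2]
walnut1 0.7 [356.6 299.9] [444.8 225. ]
walnut1 0.7 [323.2 316. ] [502.2 266.4]
walnut1 0.64 [346.1 327.8] [462.  286.6]
walnut1 0.59 [413.2 317.3] [346.7 253.6]
walnut1 0.58 [350.6 362.7] [453.3 349.6]
{'clock': 1.3, 'qpos': array([-0. ,  0.4,  1.6, -0. ,  1.2, -0. ]), 'qvel': array([-0.,  0.,  0.,  0.,  0., -0.]), 'joint_efforts': array([ -0. , -60.5, -34.2,  -0. ,   0. ,  -0. ]), 'eef_pos': array([625. ,  -0. , 231.3]), 'tcp_rot': array([3.1, 0. , 1.6]), 'contact_force': array([-0.3,  0.9,  0.2]), 'wrist_torque': array([0., 0., 0.]), 'grasp_force': 0.0, 'opening': 0.9981408648380046}
```

View pics/scene0.png

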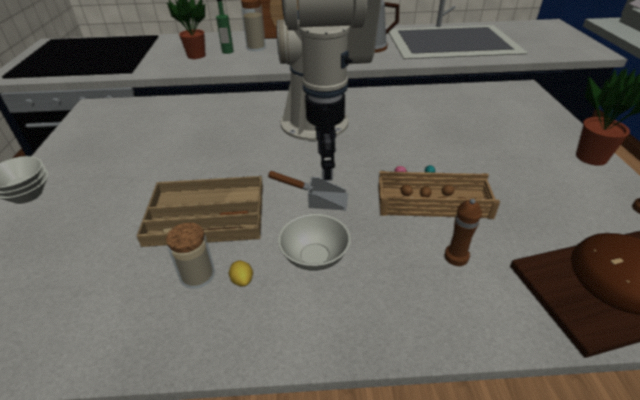

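View pics/side0.png

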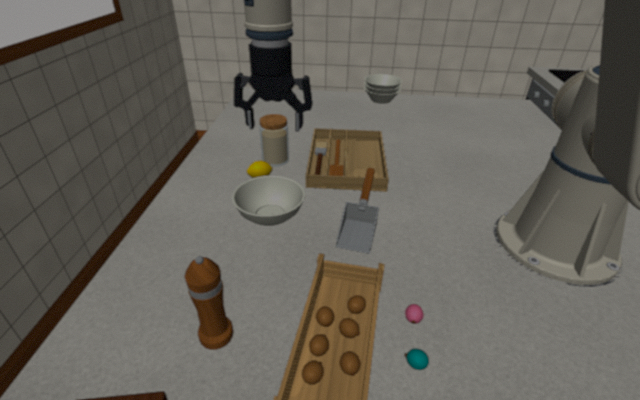

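The scene view shows the bowl at (315,243), the scoop at (327,193) with its handle end at (270,175), and the crate at (435,195). The side view shows six brown walnuts in the crate at (357,304), (325,316), (348,327), (319,345), (350,362) and (312,372). The pink nut at (414,313) and the turquoise one at (417,358) lie outside the crate, so they are look-alikes. The bowls stacked at the far edge are also not meant. Next I'll take wrist views over the crate and then the scoop.

>>> step_arm(
  moves=[
    [[0, 0, 0], [1.0, -0.8, -0.7], 1],
    [[0, 0, 0], [1.0, -0.8, -0.7], 1],
    [[0, 0, 0], [1.0, -0.8, -0.7], 1],
    [[0, 0, 0], [1.0, -0.8, -0.7], 1],
    [[0, 0, 0], [1.0, -0.8, -0.7], 1],
    [[0, 0, 0], [1.0, -0.8, -0.7], 1],
    [[0, 0, 0], [1.0, -0.8, -0.7], 1],
    [[0, 0, 0], [1.0, -0.8, -0.7], 1],
  ],
)

```text
clock: 2.1
eef_pos: [464.8, 200.5, 371.8]
tcp_rot: [3.14, -0.0, 1.573]
contact_force: [-0.0, -0.7, -0.1]
opening: 1.004
grasp_force: 0.0
```

```bash
python3 - <<'E'
from h import *
np.set_printoptions(precision=1,suppress=True)
s=telemetry.sense();print(s["clock"],s["eef_pos"],s["tcp_rot"],s["qpos"])
im=imaging.grab_frame("wrist"); cv2.imwrite("pics/w1.png",im[:,:,::-1])
print(np.array(imaging.calibration("wrist")["cam_to_world"]),imaging.calibration("wrist")["fx"])
for n,z in [("scoop",0),("scoop_lip",0),("scoop_grip",61),("crate",0),("bowl",0),("walnut1",23)]:
    for m in imaging.mark_of("wrist",n)[:8]: print(n,round(m["conf"],2),np.array(m["xy"]),at_z("wrist",m["xy"],z)[:2])
E
```

```text
2.1 [464.8 200.5 371.8] [ 3.1 -0.   1.6] [ 0.4  0.1  1.7 -0.   1.4  0.4]
[[  1.   -0.   -0.  465. ]
 [  0.    1.    0.3 273.5]
 [  0.   -0.3   1.  514.5]
 [  0.    0.    0.    1. ]] 344.7033616792645
scoop 0.72 [311.2 260.6] [454.1   6.7]
scoop_lip 0.77 [306.7 223.4] [447.1  72.3]
scoop_grip 0.88 [291.7 333.6] [423.8 -88. ]
crate 0.57 [432.1 283.3] [657.2 -36. ]
crate 0.55 [325.1  69.7] [475.3 302.7]
bowl 0.75 [429.9 281.8] [653.4 -33.1]
walnut1 0.97 [344.8  98.3] [502.1 264.8]
walnut1 0.9 [349.5  51.6] [507.1 324.1]
walnut1 0.83 [227.1  52.5] [345.4 323.2]
walnut1 0.66 [304.6 121. ] [446.7 234.4]
walnut1 0.64 [352.7  12. ] [510.  371.1]
walnut1 0.61 [309.3  84.7] [453.7 282.6]
walnut1 0.59 [310.4  32. ] [455.7 347.8]
walnut1 0.58 [230.4 119.7] [343.2 236.3]
```

View pics/w1.png

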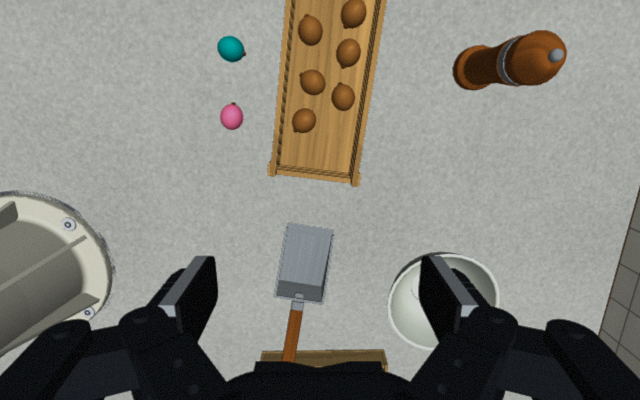

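The wrist view shows the crate slightly turned, with its near end corners at (272,172) and (357,183). All six walnuts are in it. The scoop's lip corners are at (289,224) and (333,229), and its handle runs through (297,305) and (289,360). The bowl is at (444,300).

```bash
python3 - <<'E'
from h import *
np.set_printoptions(precision=1,suppress=True)
P=lambda uv,z:at_z("wrist",uv,z)[:2]
print("crate top corners near",P((272,172),61),P((357,183),61)," side",P((384,5),61),P((290,3),61))
l1,l2=P((289,224),2),P((333,229),2);print("lip",l1,l2,np.linalg.norm(l1-l2),(l1+l2)/2)
b1,b2=P((276,297),0),P((323,303),0);print("back bottom?",b1,b2,"@50",P((276,297),50),P((323,303),50))
h1,h2=P((297,305),60),P((290,358),80);d=h1-h2;print("handle",h1,h2,np.degrees(np.arctan2(d[1],d[0])))
im=imaging.grab_frame("wrist");cv2.imwrite("pics/w1c.png",np.hstack([cv2.resize(im[0:200,230:400],None,fx=3,fy=3)[:,:,::-1][:600,:400],cv2.resize(im[210:370,250:350],None,fx=3.75,fy=3.75)[:600,:,::-1]]))
E
```

```text
crate top corners near [403.5 170.3] [518.2 154.9]  side [543.1 370.8] [432.7 373.1]
lip [419.   72.3] [489.1  63.7] 70.61557676216833 [454.1  68. ]
back bottom? [393.2 -62.1] [473.6 -74. ] @50 [400.3 -29.5] [472.8 -40.2]
handle [433.1 -37. ] [ 422.  -117.2] 82.13571339745174
```

View pics/w1c.png

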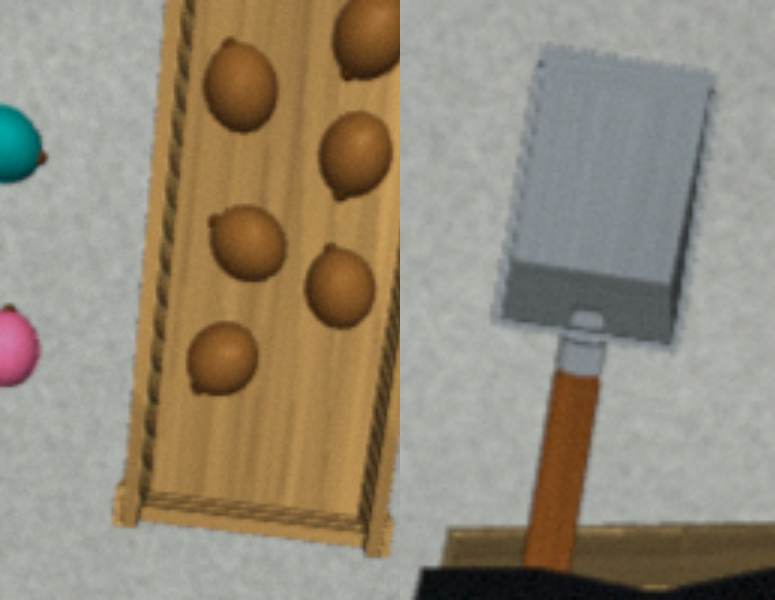

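The crop confirms the six brown nuts are in the crate, that pink and turquoise lie outside it, and that the scoop points to about 81° yaw. I'll grasp the handle near x −115 at (426,−99).

>>> step_arm(
  moves=[
    [[0, 0, 0.2], [-1.0, -0.195, 0.7], 1],
    [[0, 0, 0.2], [-1.0, -0.195, 0.7], 1],
    [[0, 0, 0.2], [-1.0, -0.195, 0.7], 1],
    [[0, 0, 0.2], [-1.0, -0.195, 0.7], 1],
    [[0, 0, 0.2], [-1.0, -0.195, 0.7], 1],
    [[0, 0, 0.2], [-1.0, -0.195, 0.7], 1],
    [[0, 0, 0.2], [-1.0, -0.195, 0.7], 1],
  ],
)

```text
clock: 3.2
eef_pos: [425.8, -0.8, 231.0]
tcp_rot: [-3.141, -0.0, 1.411]
contact_force: [0.5, 0.2, 0.6]
opening: 0.999
grasp_force: 0.0
```

>>> step_arm(
  moves=[
    [[0, 0, 0], [-0.495, 0.08, 0.2], 1],
    [[0, 0, 0], [-0.495, 0.08, 0.2], 1],
    [[0, 0, 0], [-0.495, 0.08, 0.4], 1],
    [[0, 0, 0], [-0.495, 0.08, 0.6], 1],
    [[0, 0, 0], [-0.495, 0.08, 0.75], 1],
    [[0, 0, 0], [-0.495, 0.08, 0.85], 1],
    [[0, 0, 0], [-0.495, 0.08, 0.915], 1],
    [[0, 0, 0], [-0.495, 0.08, 0.915], 1],
  ],
)

```text
clock: 4.0
eef_pos: [426.8, -99.4, 47.4]
tcp_rot: [-3.14, -0.0, 1.415]
contact_force: [0.2, 0.5, 0.4]
opening: 1.002
grasp_force: 0.0
```

```bash
python3 - <<'E'
from h import *
np.set_printoptions(precision=3,suppress=True)
s=telemetry.sense();print(s["clock"],s["eef_pos"],s["tcp_rot"],s["contact_force"])
im=imaging.grab_frame("wrist"); cv2.imwrite("pics/w2.png",im[:,:,::-1])
E
```

```text
4.0 [426.848 -99.366  47.448] [-3.14  -0.     1.415] [0.2   0.457 0.419]
```

View pics/w2.png

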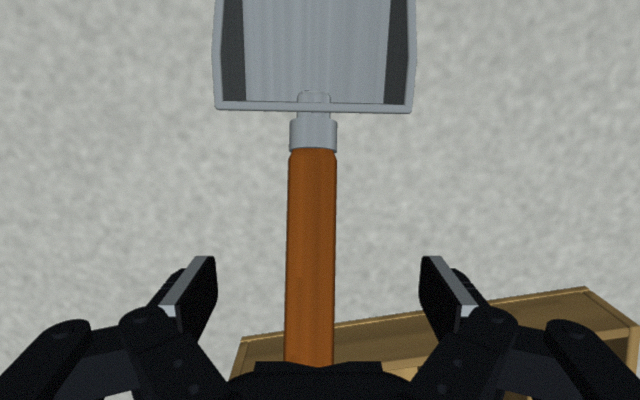

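The handle runs upright at columns 286–334 between the fingers (158–216 on the left, 420–478 on the right), so it is aligned to about 1°. I'll close the fingers, lift a little, and measure from the back wall's top edge.

>>> step_arm(
  squeeze=100,
  moves=[
    [[0, 0, 0], [0, 0, 0], -1],
    [[0, 0, 0], [0, 0, 0], -1],
    [[0, 0, 0], [0, 0, 0], -1],
    [[0, 0, 0], [0, 0, 0], -1],
    [[0, 0, 0], [0, 0, 0], -1],
    [[0, 0, 0], [0, 0, 0], -1],
    [[0, 0, 0], [0, 0, 0], -1],
    [[0, 0, 0], [0, 0, 0], -1],
  ],
)

```text
clock: 4.85
eef_pos: [426.5, -100.5, 48.6]
tcp_rot: [3.141, 0.0, 1.414]
contact_force: [-1.1, -1.2, 5.4]
opening: 0.214
grasp_force: 97.5
```

>>> step_arm(
  moves=[
    [[0, 0, 0], [0, 0, -0.2], -1],
    [[0, 0, 0], [0, 0, -0.4], -1],
    [[0, 0, 0], [0, 0, -0.6], -1],
    [[0, 0, 0], [0, 0, -0.8], -1],
    [[0, 0, 0], [0, 0, -0.8], -1],
  ],
)

```text
clock: 5.35
eef_pos: [429.1, -101.0, 212.9]
tcp_rot: [3.133, 0.001, 1.414]
contact_force: [-0.0, -0.5, -2.0]
opening: 0.219
grasp_force: 98.8
```

```bash
python3 - <<'E'
from h import *
np.set_printoptions(precision=3,suppress=True)
s=telemetry.sense();print(s["clock"],s["eef_pos"],s["tcp_rot"],s["contact_force"],s["opening"],s["qpos"])
T=np.array(imaging.calibration("wrist")["cam_to_world"]);o=np.eye(4);o[:3,:3]=R.from_euler("xyz",s["tcp_rot"]).as_matrix();o[:3,3]=s["eef_pos"]
print("cam in tool\n",np.linalg.inv(o)@T)
im=imaging.grab_frame("wrist"); w=im.copy()
im2=imaging.grab_frame("side"); cv2.imwrite("pics/w3.png",np.hstack([cv2.resize(im,(420,263)),cv2.resize(im2[120:320,260:460],(263,263))])[:,:,::-1])
for c in("wrist","side","scene"):
  if c=="scene": imaging.grab_frame(c)
  for n in("scoop_lip","scoop_grip","scoop"):print(c,n,[(round(m["conf"],2),m["xy"]) for m in imaging.mark_of(c,n)[:2]])
E
```

```text
5.35 [ 429.103 -101.033  212.851] [3.133 0.001 1.414] [-0.005 -0.485 -1.957] 0.21880126447311687 [-0.235  0.078  2.034 -0.     1.021 -0.077]
cam in tool
 [[  -0.       0.957    0.29    73.655]
 [   1.       0.      -0.       0.104]
 [  -0.       0.29    -0.957 -143.52 ]
 [   0.       0.       0.       1.   ]]
wrist scoop_lip []
wrist scoop_grip [(0.9, [318.9, 244.9])]
wrist scoop []
side scoop_lip [(0.86, [356.7, 188.6]), (0.57, [373.7, 126.2])]
side scoop_grip [(0.62, [358.0, 303.7]), (0.61, [372.3, 129.3])]
side scoop []
scene scoop_lip [(0.79, [345.9, 156.9])]
scene scoop_grip [(0.75, [288.5, 131.0]), (0.35, [204.8, 214.9])]
scene scoop [(0.92, [329.6, 155.5])]
```

View pics/w3.png

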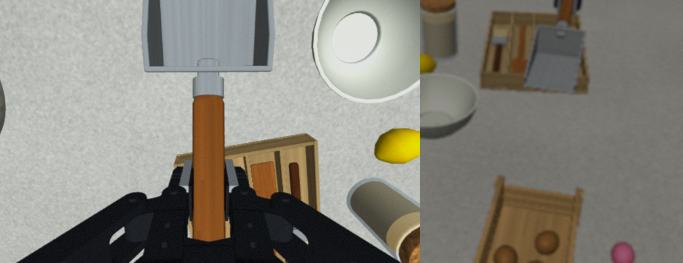

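The scoop is held straight and has not slipped: the back-wall edge is still at row 107, with a width of 198 px. The bowl, lemon and jar are undisturbed. Next I'll refine the crate pose from picture w1 and plan the scooping path.

```bash
cat > plan.py <<'E'
from h import *
LX,LZ=173.,48.   # lip in tool frame: x, z
def pose(lip,psi,p):
    c,s=np.cos(psi),np.sin(psi); S=np.array([c,s,0]);Z=np.array([0,0,1.])
    x=S*np.cos(p)-Z*np.sin(p); z=-S*np.sin(p)-Z*np.cos(p); y=np.cross(z,x)
    M=np.c_[x,y,z]; return np.array(lip)-M@[LX,0,LZ],M
def rows(P0,M0,wps):
    for lip,psi,p in wps:
        t,M=pose(lip,np.radians(psi),np.radians(p))
        print(np.round(R.from_matrix(M0.T@M).as_rotvec()/np.radians(45),3).tolist(),np.round(M0.T@(t-P0)/200,3).tolist(),"tcp",t.round())
def now():
    s=telemetry.sense(); return s["eef_pos"],R.from_euler("xyz",s["tcp_rot"]).as_matrix()
C0=np.array([477.,309.]);CY=82.6
def cr(u,v,h):
    a=np.radians(CY); return np.r_[C0+u*np.array([np.sin(a),-np.cos(a)])+v*np.array([np.cos(a),np.sin(a)]),h]
E
python3 - <<'E'
from plan import *
np.set_printoptions(precision=1,suppress=True)
o=np.array([465,273.5,514.5]);A=np.array([[1,0,0],[0,.957,.29],[0,-.29,.957]])
k=imaging.calibration("wrist")
def q(u,v,z):
    d=A@[(u-k["cx"])/k["fx"],-(v-k["cy"])/k["fy"],-1];return (o+d*(z-o[2])/d[2])[:2]
g=lambda a,b:(230+a/3,b/3)
print("floor corners",q(*g(145,492),7),q(*g(362,517),7),"top",q(*g(145,500),45),q(*g(365,527),45))
print("post outer",q(*g(113,520),61),q(*g(390,555),61))
P,M=now();print(P,k["cx"],k["cy"])
rows(P,M,[(cr(2,-108,150),CY,0),(cr(2,-108,130),CY,25),(cr(2,-108,100),CY,50)])
print(cr(0,0,0),cr(0,-143,7))
E
```

```text
floor corners [406.  170.8] [514.5 158.1] top [410.3 174.8] [512.4 162. ]
post outer [397.5 169. ] [522.5 152.7]
[ 426.1 -100.2  207.8] 317.7706790653073 196.70995976028513
[-0.001, -0.0, -0.036] [0.657, -0.02, 0.049] tcp [443.  30. 198.]
[-0.009, -0.556, -0.035] [0.839, -0.025, -0.194] tcp [447.  66. 247.]
[-0.017, -1.111, -0.033] [1.149, -0.034, -0.278] tcp [455. 128. 263.]
[477. 309.   0.] [458.6 167.2   7. ]
```

>>> step_arm(
  moves=[
    [[-0.009, -0.556, -0.036], [0.84, -0.025, -0.194], -1],
    [[-0.009, -0.556, -0.036], [0.84, -0.025, -0.194], -1],
    [[-0.009, -0.556, -0.036], [0.84, -0.025, -0.194], -1],
    [[-0.009, -0.556, -0.036], [0.84, -0.025, -0.194], -1],
    [[-0.009, -0.556, -0.036], [0.84, -0.025, -0.194], -1],
    [[-0.009, -0.556, -0.036], [0.84, -0.025, -0.194], -1],
    [[-0.009, -0.556, -0.036], [0.84, -0.025, -0.194], -1],
  ],
)

```text
clock: 6.65
eef_pos: [447.5, 66.7, 246.7]
tcp_rot: [3.142, 0.437, 1.444]
contact_force: [-0.4, -0.1, -2.2]
opening: 0.211
grasp_force: 98.8
```

```bash
sed -i 's/477.,309./479.,310./;s/82.6/82.7/' plan.py; python3 - <<'E'
from plan import *
P,M=now();print(P,telemetry.sense()["qpos"])
rows(P,M,[(cr(0,-108,100),CY,50),(cr(0,-108,50),CY,50),(cr(0,-108,20),CY,50)])
E
```

```text
[447.4847107   66.70591769 246.72672472] [ 0.42155535  0.19422109  1.89107423 -0.38256282  1.31403491  0.69490722]
[0.001, -0.555, 0.001] [0.25, 0.002, -0.208] tcp [456. 129. 263.]
[0.001, -0.555, 0.001] [0.355, 0.002, 0.018] tcp [456. 129. 213.]
[0.001, -0.555, 0.001] [0.419, 0.002, 0.154] tcp [456. 129. 183.]
```

>>> step_arm(
  moves=[
    [[0, -0.555, 0], [0.25, 0.002, -0.208], -1],
    [[0, -0.555, 0], [0.25, 0.002, -0.208], -1],
    [[0, -0.555, 0], [0.25, 0.002, -0.208], -1],
    [[0, -0.555, 0], [0.355, 0.002, 0.018], -1],
    [[0, -0.555, 0], [0.419, 0.002, 0.154], -1],
    [[0, -0.555, 0], [0.419, 0.002, 0.154], -1],
    [[0, -0.555, 0], [0.419, 0.002, 0.154], -1],
  ],
)

```text
clock: 7.35
eef_pos: [456.4, 127.2, 184.4]
tcp_rot: [3.142, 0.873, 1.44]
contact_force: [-0.2, 0.1, -1.1]
opening: 0.217
grasp_force: 98.7
```

```bash
python3 - <<'E'
from plan import *
P,M=now();s=telemetry.sense();print(P,s["qpos"],s["contact_force"]); print("lip",P+M@[LX,0,LZ])
for c in("scene","side"):
  im=imaging.grab_frame(c); exec(f"{c}=im")
cv2.imwrite("pics/e1.png",np.hstack([cv2.resize(side[180:400,220:440],(400,400)),cv2.resize(scene[110:230,370:510],(400,343),).copy()[:343] if 0 else cv2.resize(scene[90:230,370:510],(400,400))])[:,:,::-1])
rows(P,M,[(cr(0,-108,8),CY,50),(cr(0,-88,7.5),CY,40),(cr(0,-68,7.5),CY,32),(cr(0,-48,7.5),CY,25)])
E
```

```text
[456.37852435 127.2470292  184.40750639] [ 0.66644956  0.54964616  1.75335449 -0.565586    1.54924221  1.02404437] [-0.1837873   0.12665825 -1.14304751]
lip [466.04317134 200.9122215   20.96628135]
[-0.003, 0.001, -0.002] [0.055, -0.004, 0.035] tcp [456. 129. 171.]
[-0.003, 0.223, -0.003] [0.093, -0.004, 0.114] tcp [455. 122. 155.]
[-0.003, 0.401, -0.003] [0.154, -0.004, 0.163] tcp [455. 122. 140.]
[-0.002, 0.557, -0.003] [0.23, -0.004, 0.195] tcp [456. 127. 124.]
```

View pics/e1.png

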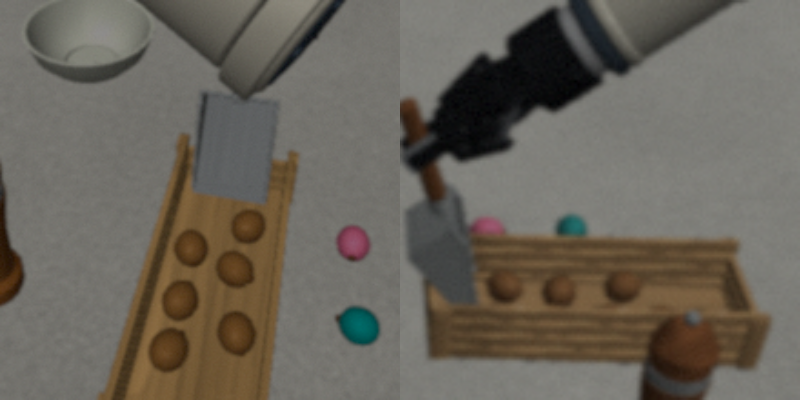

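The scoop's lip sits inside the crate's near end: corners at (193,192) and (268,202) in the left panel, with gaps on both sides, and no nut touched. I'll lower it to the floor, then advance while flattening.

>>> step_arm(
  moves=[
    [[0, 0, 0], [0.045, 0, 0.02], -1],
    [[0, 0, 0], [0.052, 0, 0.032], -1],
    [[0, 0, 0], [0.055, -0.002, 0.035], -1],
    [[0, 0, 0], [0.055, -0.002, 0.035], -1],
  ],
)

```text
clock: 7.85
eef_pos: [456.1, 130.5, 171.1]
tcp_rot: [3.14, 0.873, 1.441]
contact_force: [0.2, 0.5, -0.3]
opening: 0.213
grasp_force: 99.0
```

>>> step_arm(
  moves=[
    [[0, 0.11, 0], [0.02, 0, 0.04], -1],
    [[0, 0.222, 0], [0.038, 0, 0.079], -1],
    [[0, 0.31, 0], [0.07, 0, 0.104], -1],
    [[0, 0.4, 0], [0.099, 0, 0.128], -1],
    [[0, 0.48, 0], [0.137, 0, 0.145], -1],
    [[0, 0.556, 0], [0.175, 0, 0.16], -1],
    [[0, 0.556, 0], [0.175, 0, 0.16], -1],
  ],
)

```text
clock: 8.55
eef_pos: [455.6, 127.9, 124.0]
tcp_rot: [3.14, 0.435, 1.441]
contact_force: [-1.3, 0.9, 0.1]
opening: 0.215
grasp_force: 98.8
```

```bash
python3 - <<'E'
from plan import *
P,M=now();s=telemetry.sense();print(P,s["qpos"],s["contact_force"],s["wrist_torque"]); print("lip",P+M@[LX,0,LZ],s["tcp_rot"])
rows(P,M,[(cr(0,-30,7.5),CY,19),(cr(0,-10,7.5),CY,13),(cr(0,10,7.5),CY,8),(cr(0,30,7.5),CY,5),(cr(0,70,7.5),CY,5),(cr(0,100,7.5),CY,5)])
E
```

```text
[455.61912394 127.88764459 123.95061333] [ 0.51678583  0.40771521  1.9161867  -0.38361884  1.11959514  0.86811877] [-1.32650602  0.94892233  0.07598429] [ 0.65185753  0.10770859 -0.03899662]
lip [473.4126416  263.43586168   7.57591002] [3.14018703 0.43456824 1.44076541]
[0.001, 0.131, -0.003] [0.057, 0.0, 0.055] tcp [456. 133. 109.]
[0.001, 0.264, -0.003] [0.137, -0.0, 0.106] tcp [458. 144.  93.]
[0.001, 0.376, -0.003] [0.226, -0.0, 0.142] tcp [459. 157.  79.]
[0.001, 0.442, -0.003] [0.319, -0.001, 0.147] tcp [461. 173.  70.]
[0.001, 0.442, -0.003] [0.5, -0.001, 0.063] tcp [467. 213.  70.]
[0.001, 0.442, -0.003] [0.636, -0.001, -0.0] tcp [470. 242.  70.]
```

>>> step_arm(
  moves=[
    [[0, 0.065, 0], [0.028, 0, 0.03], -1],
    [[0, 0.131, -0.002], [0.057, 0, 0.057], -1],
    [[0, 0.2, -0.002], [0.096, 0, 0.084], -1],
    [[0, 0.264, -0.002], [0.137, 0, 0.109], -1],
    [[0, 0.32, -0.002], [0.18, 0, 0.13], -1],
    [[0, 0.376, -0.002], [0.226, 0, 0.145], -1],
    [[0, 0.442, -0.002], [0.319, 0, 0.15], -1],
    [[0, 0.442, -0.002], [0.319, 0, 0.15], -1],
  ],
)

```text
clock: 9.35
eef_pos: [461.6, 173.9, 69.1]
tcp_rot: [-3.141, 0.089, 1.444]
contact_force: [-0.4, 1.3, 1.6]
opening: 0.216
grasp_force: 98.8
```

```bash
python3 - <<'E'
from plan import *
P,M=now();s=telemetry.sense();print(P,s["contact_force"],s["wrist_torque"]); print("lip",P+M@[LX,0,LZ],s["tcp_rot"],s["clock"])
rows(P,M,[(cr(0,v,7.2),CY,4) for v in (50,70,90,100,110,120,128)])
side=imaging.grab_frame("side");w=imaging.grab_frame("wrist")
cv2.imwrite("pics/e2.png",np.hstack([cv2.resize(side[200:400,220:420],(400,400)),cv2.resize(w[0:250,195:445],(400,400))])[:,:,::-1])
E
```

```text
[461.6057032  173.89424085  69.05616938] [-0.3691559   1.34065954  1.63879375] [ 0.82891787 -0.10401278  0.00914162]
lip [482.83716019 340.62444906   5.94307325] [-3.14132909  0.08856204  1.44406254] 9.35
[-0.0, 0.024, 0.001] [0.09, -0.0, 0.002] tcp [464. 192.  67.]
[-0.0, 0.024, 0.001] [0.19, -0.0, -0.007] tcp [466. 212.  67.]
[-0.0, 0.024, 0.001] [0.29, -0.0, -0.016] tcp [469. 231.  67.]
[-0.0, 0.024, 0.001] [0.339, 0.0, -0.021] tcp [470. 241.  67.]
[-0.0, 0.024, 0.001] [0.389, 0.0, -0.025] tcp [471. 251.  67.]
[-0.0, 0.024, 0.001] [0.439, 0.0, -0.029] tcp [473. 261.  67.]
[-0.0, 0.024, 0.001] [0.479, 0.0, -0.033] tcp [474. 269.  67.]
```

View pics/e2.png

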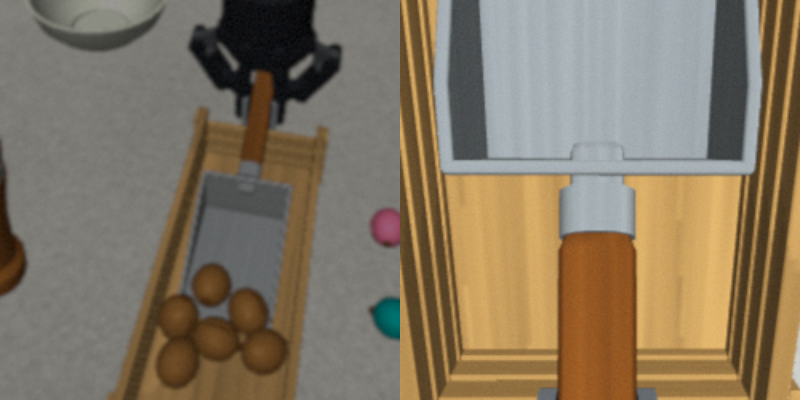

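One nut is already in the scoop at (211,284) in the left panel, and five are bunched at the lip. I'll continue the sweep to the far wall.

>>> step_arm(
  moves=[
    [[0, 0.012, 0], [0.045, 0, 0.003], -1],
    [[0, 0.024, 0], [0.09, 0, 0.004], -1],
    [[0, 0.024, 0], [0.14, 0, 0.0], -1],
    [[0, 0.024, 0], [0.19, 0, -0.005], -1],
    [[0, 0.024, 0], [0.24, 0, -0.01], -1],
    [[0, 0.024, 0], [0.29, 0, -0.014], -1],
    [[0, 0.024, 0], [0.339, 0, -0.019], -1],
    [[0, 0.024, 0], [0.339, 0, -0.019], -1],
  ],
)

```text
clock: 10.25
eef_pos: [470.6, 242.3, 67.1]
tcp_rot: [3.141, 0.069, 1.445]
contact_force: [-0.0, 1.6, -0.5]
opening: 0.216
grasp_force: 98.7
```

```bash
python3 - <<'E'
from plan import *
P,M=now();s=telemetry.sense();print(P,s["contact_force"],s["wrist_torque"]); print("lip",P+M@[LX,0,LZ],s["tcp_rot"],s["clock"])
rows(P,M,[(cr(0,v,7.2),CY,3) for v in (110,120,128)])
side=imaging.grab_frame("side");w=imaging.grab_frame("wrist")
cv2.imwrite("pics/e3.png",np.hstack([cv2.resize(side[200:400,220:420],(400,400)),cv2.resize(w[0:250,195:445],(400,400))])[:,:,::-1])
E
```

```text
[470.60087153 242.3028917   67.08229794] [-0.04589403  1.60910386 -0.50605237] [ 0.34070039 -0.0548796  -0.0223964 ]
lip [491.8863544  410.2441454    7.28544581] [3.14054816 0.06890292 1.44502107] 10.25
[0.001, 0.021, 0.002] [0.041, -0.001, 0.012] tcp [471. 250.  64.]
[0.001, 0.021, 0.002] [0.091, -0.001, 0.008] tcp [473. 260.  64.]
[0.001, 0.021, 0.002] [0.131, -0.001, 0.005] tcp [474. 268.  64.]
```

View pics/e3.png

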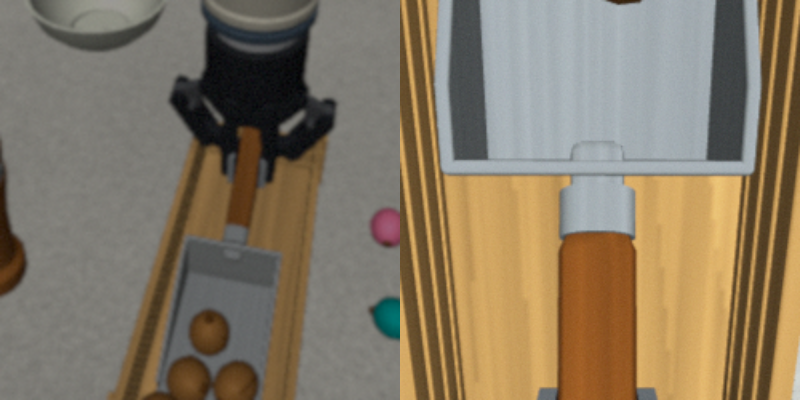

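Three nuts, at (209,331), (188,380) and (236,382) in the left panel, now sit inside the scoop's walls. I'll push on towards the far wall.

>>> step_arm(
  moves=[
    [[0, 0.021, 0], [0.041, 0, 0.012], -1],
    [[0, 0.021, 0], [0.07, 0, 0.01], -1],
    [[0, 0.021, 0], [0.1, 0, 0.008], -1],
    [[0, 0.021, 0], [0.131, 0, 0.006], -1],
    [[0, 0.021, 0], [0.131, 0, 0.006], -1],
  ],
)

```text
clock: 10.85
eef_pos: [469.9, 259.6, 63.2]
tcp_rot: [-3.135, 0.067, 1.446]
contact_force: [-2.6, -34.5, 15.9]
opening: 0.214
grasp_force: 98.9
```

```bash
python3 - <<'E'
from plan import *
P,M=now();s=telemetry.sense();print(P,s["contact_force"],s["wrist_torque"],s["qpos"]); print("lip",P+M@[LX,0,LZ],s["tcp_rot"],s["clock"])
# tilt back about a TCP that stays/rises
for p,dv,dz in ((-5,-1,2),(-12,-3,6),(-18,-6,15),(-22,-8,40),(-22,-8,100)):
    a=np.radians(CY); t=P+np.array([np.cos(a)*dv,np.sin(a)*dv,dz]); _,M2=pose([0,0,0],a,np.radians(p))
    print(np.round(R.from_matrix(M.T@M2).as_rotvec()/np.radians(45),3).tolist(),np.round(M.T@(t-P)/200,3).tolist(),(t+M2@[LX,0,LZ]).round(),"heel",(t+M2@[LX-105,0,LZ]).round())
side=imaging.grab_frame("side");scene=imaging.grab_frame("scene")
cv2.imwrite("pics/e4.png",np.hstack([cv2.resize(side[200:400,220:420],(400,400)),cv2.resize(scene[90:230,370:510],(400,400))])[:,:,::-1])
E
```

```text
[469.89290528 259.59425894  63.2150386 ] [ -2.56470146 -34.5361208   15.85407812] [-5.1375625   0.24974355 -0.24884038] [ 0.53324542  0.46140593  1.91672976 -0.06771611  0.8108255   0.70604344]
lip [490.66068601 427.71014373   3.72765706] [-3.1350716   0.06708126  1.44603867] 10.85
[-0.008, 0.197, 0.003] [-0.006, -0.0, -0.01] [492. 434.  32.] heel [479. 330.  23.]
[-0.008, 0.352, 0.002] [-0.017, -0.0, -0.029] [492. 434.  58.] heel [479. 332.  36.]
[-0.009, 0.485, 0.002] [-0.035, -0.001, -0.073] [492. 432.  86.] heel [479. 333.  54.]
[-0.009, 0.574, 0.001] [-0.053, -0.001, -0.197] [492. 429. 124.] heel [479. 332.  84.]
[-0.009, 0.574, 0.001] [-0.073, -0.003, -0.496] [492. 429. 184.] heel [479. 332. 144.]
```

View pics/e4.png

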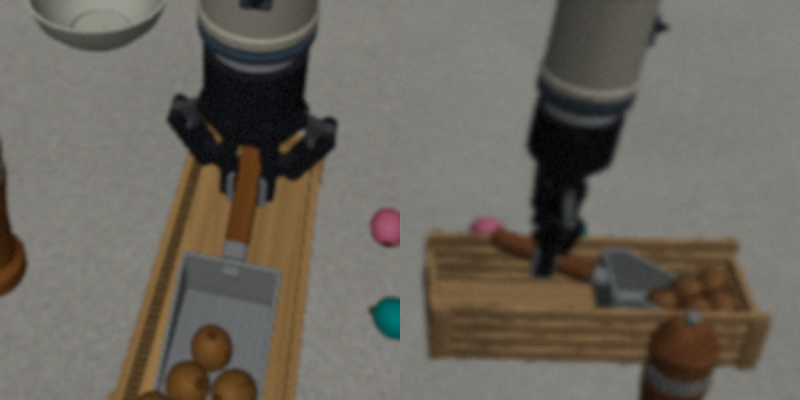

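The view budget is now used up, so I'll work from numbers. The nuts are pressed between the scoop and the far wall (34 N), with three on the steel. I'll check where they sit relative to the lip.

```bash
python3 - <<'E'
from plan import *
np.set_printoptions(precision=1,suppress=True)
P,M=now();lip=P+M@[LX,0,LZ];a=np.radians(CY);v=np.array([np.cos(a),np.sin(a)]);u=np.array([np.sin(a),-np.cos(a)])
for c,z in(("scene",26),("side",26),("wrist",26)):
  w=imaging.grab_frame(c)
  for m in imaging.mark_of(c,"walnut1"):
    q=at_z(c,m["xy"],z)[:2]
    print(c,round(m["conf"],2),np.array(m["xy"]),"crate u,v",u@(q-C0),v@(q-C0),"rel lip",v@(q-lip[:2]))
g=cv2.cvtColor(w,cv2.COLOR_RGB2GRAY).astype(float)[60:140,230:290].mean(1);print("edge rows",60+np.argsort(-abs(np.diff(g)))[:5],w.shape)
print(imaging.mark_of("side","scoop_lip")[:1],imaging.mark_of("scene","scoop_lip")[:1])
E
```

```text
scene 0.64 [482.6 197.8] crate u,v 5.906589383318692 124.14100758273655 rel lip 5.858491917380269
scene 0.6 [462.3 196.7] crate u,v 3.8339601805459904 70.72962675802427 rel lip -47.55288890733201
scene 0.5 [473.4 198.3] crate u,v 9.255989706895846 99.0868314912405 rel lip -19.195684174115787
scene 0.48 [481.6 188.1] crate u,v -36.809849216199154 131.19097437962134 rel lip 12.908458714265059
scene 0.42 [396.8 168.1] crate u,v -122.17404225013762 -96.28742148282905 rel lip -214.56993714818532
scene 0.4 [464.1 196.6] crate u,v 3.1652481257345313 75.65274250023138 rel lip -42.629773165124895
side 0.88 [312.8 393.3] crate u,v 15.31201979066661 97.08762736223568 rel lip -21.194888303120603
side 0.85 [415.5 361. ] crate u,v -128.2987737494906 12.695952468603462 rel lip -105.58656319675282
side 0.74 [413.9 317.4] crate u,v -124.8445745642249 -70.33495303108252 rel lip -188.6174686964388
side 0.72 [340.9 393.8] crate u,v -24.104837628120205 88.88976567115016 rel lip -29.392749994206127
side 0.6 [325.1 373.6] crate u,v 4.071802689409593 63.96406125660358 rel lip -54.31845440875271
wrist 0.6 [ 72.5 124.6] crate u,v -127.0888455958196 4.192919794568893 rel lip -114.08959587078739
wrist 0.57 [120.8 265.5] crate u,v -119.08415063014652 -78.24633100559804 rel lip -196.52884667095432
edge rows [107 115 117 108 103] (400, 640, 3)
[] []
```

Three nuts lie 20–54 mm behind the lip. The others are ahead of it. I'll back off while tilting the lip up so nothing is carried over the end wall, then lift.

```bash
python3 - <<'E'
from plan import *
P,M=pose(cr(0,128,7.2),np.radians(CY),np.radians(3))
rows(P,M,[(cr(0,v,h),CY,p) for v,h,p in ((116,12,0),(110,18,-4),(104,26,-8),(97,36,-11),(90,50,-15),(85,70,-19),(80,100,-22),(80,140,-22))])
P,M=pose(cr(0,80,140),np.radians(CY),np.radians(-22))
b=[650-15,-35-15]
rows(P,M,[(cr(0,40,200),CY,-22),(cr(0,-30,230),CY,-22)])
E
```

```text
[-0.0, 0.067, 0.0] [-0.073, -0.0, 0.025] tcp [472. 253.  60.]
[-0.0, 0.156, 0.0] [-0.116, -0.0, 0.058] tcp [471. 245.  54.]
[-0.0, 0.244, 0.0] [-0.155, -0.0, 0.082] tcp [470. 237.  49.]
[-0.0, 0.311, 0.0] [-0.195, 0.0, 0.081] tcp [469. 229.  50.]
[-0.0, 0.4, 0.0] [-0.233, -0.0, 0.075] tcp [468. 221.  52.]
[-0.0, 0.489, 0.0] [-0.258, -0.0, 0.039] tcp [467. 217.  59.]
[-0.0, 0.556, 0.0] [-0.284, 0.0, -0.063] tcp [466. 212.  80.]
[-0.0, 0.556, 0.0] [-0.295, 0.0, -0.262] tcp [466. 212. 120.]
[0.0, 0.0, 0.0] [-0.073, -0.0, -0.353] tcp [461. 173. 180.]
[0.0, 0.0, 0.0] [-0.341, -0.0, -0.623] tcp [453. 103. 210.]
```

>>> step_arm(
  moves=[
    [[0, 0.067, 0], [-0.073, 0, 0.025], -1],
    [[0, 0.156, 0], [-0.116, 0, 0.058], -1],
    [[0, 0.244, 0], [-0.155, 0, 0.08], -1],
    [[0, 0.311, 0], [-0.195, 0, 0.08], -1],
    [[0, 0.4, 0], [-0.233, 0, 0.074], -1],
    [[0, 0.489, 0], [-0.258, 0, 0.038], -1],
    [[0, 0.556, 0], [-0.284, 0, -0.063], -1],
    [[0, 0.556, 0], [-0.295, 0, -0.262], -1],
  ],
)

```text
clock: 12.15
eef_pos: [463.7, 209.1, 117.2]
tcp_rot: [-3.135, -0.383, 1.44]
contact_force: [0.8, -0.2, -2.7]
opening: 0.216
grasp_force: 97.9
```

>>> step_arm(
  moves=[
    [[0, 0, 0], [-0.02, 0, -0.1], -1],
    [[0, 0, 0], [-0.04, 0, -0.23], -1],
    [[0, 0, 0], [-0.073, 0, -0.353], -1],
    [[0, 0, 0], [-0.073, 0, -0.353], -1],
    [[0, 0, 0], [-0.073, 0, -0.353], -1],
    [[0, 0, 0], [-0.073, 0, -0.353], -1],
  ],
)

```text
clock: 12.75
eef_pos: [460.6, 171.5, 178.4]
tcp_rot: [-3.14, -0.383, 1.444]
contact_force: [-0.4, 0.2, -2.7]
opening: 0.219
grasp_force: 97.9
```

```bash
python3 - <<'E'
from plan import *
np.set_printoptions(precision=2,suppress=True)
s=telemetry.sense();P,M=now();print(P,s["contact_force"],s["wrist_torque"],s["qpos"],s["tcp_rot"],s["clock"],"lip",P+M@[LX,0,LZ])
B=[]
for c in ("scene","side","wrist"):
  w=imaging.grab_frame(c)
  for m in imaging.recognise(c,"walnut1"): print(c,round(m["conf"],2),np.array(m["extent"]))
  print(" crate/scoop",[(n,m["conf"],m["extent"]) for n in("crate","scoop") for m in imaging.recognise(c,n)[:1]])
  for n,z in(("bowl",0),("bowl_mid",45)):
    for m in imaging.mark_of(c,n)[:1]: print(c,n,m["conf"],at_z(c,m["xy"],z))
g=cv2.cvtColor(w,cv2.COLOR_RGB2GRAY).astype(float)[60:140,230:290].mean(1);print("edge rows",60+np.argsort(-abs(np.diff(g)))[:5])
E
```

```text
[460.6  171.47 178.41] [-0.41  0.18 -2.71] [-0.6   0.11  0.04] [ 0.1   0.18  2.08  0.5   0.87 -0.1 ] [-3.14 -0.38  1.44] 12.75 lip [483.13 348.45 198.51]
scene 0.65 [427.6 167.3   5.3   5.6]
scene 0.53 [366.5 130.5  97.2  31.8]
scene 0.52 [434.2 139.9  13.4   7. ]
scene 0.51 [474.7 183.5   8.4   9.7]
scene 0.5 [477.6 192.   12.2   6.8]
 crate/scoop [('crate', 0.78, [379.2, 171.6, 119.6, 48.5]), ('scoop', 0.87, [368.6, 129.0, 98.1, 32.3])]
scene bowl 0.61 [652.77 -33.93   0.  ]
scene bowl_mid 0.74 [645.29 -26.68  45.  ]
side 0.96 [315.1 241.9  28.9  20.9]
side 0.9 [406.1 349.3  23.5  22.7]
side 0.69 [323.4 231.4  19.3  15.1]
side 0.67 [347.7 235.4  20.7  23.2]
side 0.65 [405.5 306.6  16.1  19.1]
side 0.4 [289.7 394.2  18.    5. ]
 crate/scoop [('crate', 0.63, [275.9, 265.4, 104.8, 132.5]), ('scoop', 0.59, [305.3, 185.1, 70.2, 100.1])]
side bowl 0.61 [656.36 -25.9    0.  ]
side bowl_mid 0.9 [649.7  -30.06  45.  ]
wrist 0.86 [168.2 165.9  34.2  40.9]
wrist 0.85 [250.6  36.8  73.9  68.8]
wrist 0.74 [162.7  80.4  34.4  29.7]
wrist 0.65 [324.6  32.7  71.5  75.8]
wrist 0.63 [330.6   0.6  69.8  29.6]
 crate/scoop [('crate', 0.67, [238.5, 116.8, 156.0, 144.1]), ('scoop', 0.65, [223.1, 4.0, 197.6, 363.9])]
edge rows [117 114 107 115 108]
```

Three or four nuts are on the scoop: 2.7 N against 2.0 N empty, and the wrist detections agree. The bowl is at about (651,−32). I'll plan the carry.

```bash
python3 - <<'E'
from plan import *
P,M=now(); B=np.array([651,-32.])
d=np.array([np.cos(np.radians(50)),np.sin(np.radians(50))])
g=np.r_[B-25*d,150]
l0=P+M@[LX,0,LZ]
f=lambda x:x*x*(3-2*x)
W=[]
for k in range(1,22):
    x=f(k/21); W.append((l0+(g-l0)*x,82.7+(50-82.7)*x,-22))
for i in range(0,21,7):
    print("call"); rows(P,M,W[i:i+7]); P,M=pose(W[i+6][0],np.radians(W[i+6][1]),np.radians(-22))
E
```

```text
call
[-0.002, 0.001, 0.006] [-0.012, 0.003, -0.002] tcp [461. 169. 179.]
[-0.007, 0.001, 0.018] [-0.047, 0.012, -0.011] tcp [462. 161. 178.]
[-0.015, 0.001, 0.038] [-0.102, 0.027, -0.025] tcp [464. 150. 177.]
[-0.026, 0.001, 0.065] [-0.174, 0.046, -0.044] tcp [466. 135. 175.]
[-0.039, 0.001, 0.097] [-0.261, 0.07, -0.066] tcp [468. 117. 172.]
[-0.054, 0.001, 0.135] [-0.36, 0.097, -0.091] tcp [471.  96. 170.]
[-0.07, 0.001, 0.176] [-0.468, 0.128, -0.119] tcp [474.  73. 167.]
call
[-0.018, 0.0, 0.044] [-0.11, 0.05, -0.027] tcp [478.  49. 163.]
[-0.037, 0.0, 0.091] [-0.224, 0.102, -0.054] tcp [482.  24. 160.]
[-0.056, 0.0, 0.138] [-0.34, 0.156, -0.082] tcp [486.  -2. 156.]
[-0.075, 0.0, 0.186] [-0.455, 0.211, -0.11] tcp [490. -28. 153.]
[-0.095, 0.0, 0.234] [-0.568, 0.265, -0.137] tcp [494. -53. 149.]
[-0.113, 0.0, 0.28] [-0.677, 0.318, -0.162] tcp [498. -77. 146.]
[-0.131, 0.0, 0.324] [-0.78, 0.369, -0.186] tcp [ 502. -100.  143.]
call
[-0.017, 0.0, 0.041] [-0.079, 0.072, -0.016] tcp [ 506. -121.  140.]
[-0.032, 0.0, 0.078] [-0.15, 0.137, -0.029] tcp [ 510. -140.  137.]
[-0.045, -0.0, 0.111] [-0.211, 0.194, -0.041] tcp [ 513. -156.  134.]
[-0.055, 0.0, 0.137] [-0.26, 0.241, -0.051] tcp [ 516. -169.  132.]
[-0.064, 0.0, 0.158] [-0.298, 0.276, -0.058] tcp [ 518. -179.  131.]
[-0.069, 0.0, 0.17] [-0.321, 0.298, -0.062] tcp [ 520. -186.  130.]
[-0.071, -0.0, 0.175] [-0.329, 0.306, -0.063] tcp [ 520. -188.  130.]
```

>>> step_arm(
  moves=[
    [[-0.002, 0, 0.006], [-0.012, 0.003, -0.002], -1],
    [[-0.007, 0, 0.018], [-0.047, 0.012, -0.011], -1],
    [[-0.015, 0, 0.038], [-0.102, 0.027, -0.025], -1],
    [[-0.026, 0, 0.065], [-0.174, 0.046, -0.044], -1],
    [[-0.039, 0, 0.097], [-0.261, 0.07, -0.066], -1],
    [[-0.054, 0, 0.135], [-0.36, 0.097, -0.091], -1],
    [[-0.07, 0, 0.176], [-0.468, 0.128, -0.119], -1],
  ],
)

```text
clock: 14.35
eef_pos: [474.6, 71.5, 166.4]
tcp_rot: [-3.141, -0.383, 1.293]
contact_force: [0.3, 0.5, -3.1]
opening: 0.22
grasp_force: 97.8
```

>>> step_arm(
  moves=[
    [[-0.018, 0, 0.044], [-0.11, 0.05, -0.027], -1],
    [[-0.037, 0, 0.091], [-0.224, 0.102, -0.054], -1],
    [[-0.056, 0, 0.138], [-0.34, 0.156, -0.082], -1],
    [[-0.075, 0, 0.186], [-0.455, 0.211, -0.11], -1],
    [[-0.095, 0, 0.234], [-0.568, 0.265, -0.137], -1],
    [[-0.113, 0, 0.28], [-0.677, 0.318, -0.162], -1],
    [[-0.131, 0, 0.324], [-0.78, 0.369, -0.186], -1],
  ],
)

```text
clock: 15.05
eef_pos: [502.3, -101.8, 142.5]
tcp_rot: [3.141, -0.383, 1.018]
contact_force: [0.6, 0.4, -2.4]
opening: 0.214
grasp_force: 97.7
```

>>> step_arm(
  moves=[
    [[-0.017, 0, 0.041], [-0.079, 0.072, -0.016], -1],
    [[-0.032, 0, 0.078], [-0.15, 0.137, -0.029], -1],
    [[-0.045, 0, 0.111], [-0.211, 0.194, -0.041], -1],
    [[-0.055, 0, 0.137], [-0.26, 0.241, -0.051], -1],
    [[-0.064, 0, 0.158], [-0.298, 0.276, -0.058], -1],
    [[-0.069, 0, 0.17], [-0.321, 0.298, -0.062], -1],
    [[-0.071, 0, 0.175], [-0.329, 0.306, -0.063], -1],
    [[-0.071, 0, 0.175], [-0.329, 0.306, -0.063], -1],
  ],
)

```text
clock: 15.85
eef_pos: [520.2, -187.5, 129.8]
tcp_rot: [-3.142, -0.383, 0.873]
contact_force: [-0.3, -0.2, -2.5]
opening: 0.212
grasp_force: 97.9
```

```bash
python3 - <<'E'
from plan import *
np.set_printoptions(precision=2,suppress=True)
s=telemetry.sense();P,M=now();print(P,s["contact_force"],s["qpos"],s["tcp_rot"],s["clock"],"lip",P+M@[LX,0,LZ])
for c in ("wrist","side","scene"):
  w=imaging.grab_frame(c)
  for n in("walnut1","bowl"):
    for m in imaging.recognise(c,n): print(c,n,round(m["conf"],2),np.array(m["extent"]))
  for n,z in(("bowl",0),("bowl_mid",45)):
    for m in imaging.mark_of(c,n)[:1]: print(c,n,m["conf"],at_z(c,m["xy"],z))
B=np.array([651,-32.]);d=np.array([np.cos(np.radians(50)),np.sin(np.radians(50))])
L=lambda o,h:np.r_[B+o*d,h]
W=[(L(-25,130),50,-17),(L(-25,118),50,-10),(L(-25,105),50,-3),(L(-25,95),50,5),(L(-25,88),50,12),(L(-25,82),50,19)]
rows(P,M,W);print("call2");P,M=pose(L(-25,82),np.radians(50),np.radians(19))
rows(P,M,[(L(-25,78),50,26),(L(-25,76),50,33),(L(-25,74),50,40),(L(-25,72),50,47),(L(-25,72),50,53)])
E
```

```text
[ 520.23 -187.52  129.81] [-0.32 -0.19 -2.54] [-0.58  0.36  1.96  0.52  0.85 -0.23] [-3.14 -0.38  0.87] 15.85 lip [634.9  -50.85 149.98]
wrist walnut1 0.93 [327.6  33.9  70.9  76.1]
wrist walnut1 0.86 [332.5   0.5  66.4  31.8]
wrist walnut1 0.84 [253.5  34.4  69.2  73.6]
wrist bowl 0.75 [213.7   0.  215.8  16.3]
wrist bowl_mid 0.34 [ 625.56 -110.11   45.  ]
side walnut1 0.93 [404.6 350.8  24.1  22.2]
side walnut1 0.69 [407.4 309.1  13.6  14.8]
side walnut1 0.62 [279.1 142.7  20.   12.3]
side walnut1 0.48 [295.2 140.5   9.4  15.9]
side walnut1 0.43 [292.5 395.8  12.6   2.7]
side bowl 0.88 [231.9 176.4  70.6  50. ]
side bowl 0.68 [659.73 -36.77   0.  ]
side bowl_mid 0.61 [648.33 -45.61  45.  ]
scene walnut1 0.67 [273.6 195.   10.   11.2]
scene walnut1 0.64 [476.5 185.7   7.1  12.4]
scene walnut1 0.44 [427.3 163.9   7.    9.4]
scene bowl 0.74 [138.3 175.  124.8  74. ]
scene bowl 0.72 [278.1 213.4  74.   57.7]
scene bowl 0.67 [657.34 -33.66   0.  ]
scene bowl_mid 0.88 [651.84 -27.25  45.  ]
[-0.0, -0.11, 0.0] [-0.014, 0.001, 0.018] tcp [ 520. -189.  125.]
[-0.0, -0.266, 0.0] [0.008, 0.001, -0.026] tcp [ 520. -188.  135.]
[-0.0, -0.421, 0.0] [0.04, 0.001, -0.06] tcp [ 522. -185.  144.]
[-0.0, -0.599, 0.0] [0.099, 0.001, -0.112] tcp [ 527. -180.  158.]
[-0.0, -0.755, 0.0] [0.165, 0.001, -0.155] tcp [ 533. -173.  171.]
[-0.0, -0.91, 0.0] [0.241, 0.001, -0.193] tcp [ 540. -164.  184.]
call2
[0.0, -0.156, 0.0] [0.042, -0.0, -0.085] tcp [ 549. -154.  197.]
[0.0, -0.311, -0.0] [0.094, -0.0, -0.174] tcp [ 558. -142.  210.]
[0.0, -0.467, 0.0] [0.156, -0.0, -0.256] tcp [ 570. -129.  222.]
[0.0, -0.622, -0.0] [0.23, -0.0, -0.331] tcp [ 582. -115.  231.]
[0.0, -0.756, 0.0] [0.298, -0.0, -0.395] tcp [ 593. -102.  239.]
```

Three nuts are confirmed in the scoop at wrist pixels (363,72), (366,16) and (288,71). The lip is over the bowl, so I'll pour.

>>> step_arm(
  moves=[
    [[0, -0.11, 0], [-0.014, 0, 0.018], -1],
    [[0, -0.266, 0], [0.008, 0, -0.026], -1],
    [[0, -0.421, 0], [0.04, 0, -0.06], -1],
    [[0, -0.599, 0], [0.099, 0, -0.112], -1],
    [[0, -0.755, 0], [0.165, 0, -0.155], -1],
    [[0, -0.91, 0], [0.241, 0, -0.193], -1],
  ],
)

```text
clock: 17.2
eef_pos: [540.4, -164.3, 185.2]
tcp_rot: [3.138, 0.336, 0.871]
contact_force: [-0.5, -0.5, -3.6]
opening: 0.215
grasp_force: 98.0
```

>>> step_arm(
  moves=[
    [[0, -0.156, 0], [0.042, 0, -0.085], -1],
    [[0, -0.311, 0], [0.094, 0, -0.174], -1],
    [[0, -0.467, 0], [0.156, 0, -0.256], -1],
    [[0, -0.622, 0], [0.23, 0, -0.331], -1],
    [[0, -0.756, 0], [0.298, 0, -0.395], -1],
    [[0, -0.756, 0], [0.298, 0, -0.395], -1],
    [[0, -0.756, 0], [0.298, 0, -0.395], -1],
  ],
)

```text
clock: 17.9
eef_pos: [592.6, -101.0, 237.6]
tcp_rot: [-3.14, 0.925, 0.875]
contact_force: [-0.6, -1.2, -2.2]
opening: 0.208
grasp_force: 98.0
```

```bash
python3 - <<'E'
from plan import *
np.set_printoptions(precision=2,suppress=True)
s=telemetry.sense();P,M=now();print(P,s["contact_force"],s["qpos"],s["tcp_rot"],s["clock"],"lip",P+M@[LX,0,LZ])
for c in ("wrist","side","scene"):
  w=imaging.grab_frame(c)
  for n in("walnut1","bowl"):
    for m in imaging.recognise(c,n): 
      e=np.array(m["extent"]);print(c,n,round(m["conf"],2),e,at_z(c,e[:2]+e[2:]/2,23)[:2])
  g=cv2.cvtColor(w,cv2.COLOR_RGB2HSV)
E
```

```text
[ 592.63 -100.97  237.63] [-0.6  -1.22 -2.19] [ 0.14  0.7   1.36 -0.58  1.81  0.91] [-3.14  0.92  0.88] 17.9 lip [634.77 -50.36  70.61]
side walnut1 0.76 [404.2 306.3  18.3  17.4] [345.84 248.63]
side walnut1 0.61 [262.  198.9  13.    5. ] [662.81 -62.  ]
side walnut1 0.57 [405.1 350.4  21.3  21.2] [352.25 336.9 ]
side walnut1 0.43 [290.7 391.4  16.7   6.3] [526.13 406.45]
side walnut1 0.41 [271.5 204.5  14.1  10.5] [632.31 -30.57]
side bowl 0.65 [232.2 177.   74.7  47.3] [660.87 -65.45]
scene walnut1 0.68 [299.3 244.7  12.5  17.8] [666.38 -52.55]
scene walnut1 0.61 [477.1 184.7   9.1   8.8] [459.91 445.39]
scene walnut1 0.53 [316.  247.5  15.   14.6] [673.27 -10.44]
scene walnut1 0.46 [426.6 163.4   8.    9.3] [349.44 331.24]
scene bowl 0.55 [279.8 214.6  70.7  60.1] [638.9  -28.43]
```

Nuts now show in the bowl in both fixed views, and none show in the scoop from the wrist. I'll fit the tray pose by matching its box silhouette in the saved fixed-camera pictures.

```bash
cat > tray.py <<'E'
from plan import *
from scipy.optimize import minimize
def mask(c,f,box):
    im=cv2.imread(f);h=cv2.cvtColor(im,cv2.COLOR_BGR2HSV);m=((h[...,1]>70)&(h[...,0]>8)&(h[...,0]<28)).astype(np.uint8)
    z=np.zeros_like(m);l,t,r_,b=box;z[t:b,l:r_]=m[t:b,l:r_];z=cv2.morphologyEx(z,cv2.MORPH_OPEN,np.ones((3,3)))
    k=max(cv2.findContours(z,0,2)[0],key=cv2.contourArea); o=np.zeros_like(m);cv2.drawContours(o,[cv2.convexHull(k)],-1,1,-1);return o,cv2.boundingRect(k)
def sil(c,p):
    x,y,a=p;ca,sa=np.cos(a),np.sin(a);pts=[proj(c,[x+ca*u-sa*v,y+sa*u+ca*v,z]) for u in(-110,110) for v in(-150,150) for z in(0,40)]
    o=np.zeros((1600,2560),np.uint8);cv2.fillConvexPoly(o,cv2.convexHull((np.array(pts)*64+24).astype(np.int32)),1,cv2.LINE_8,4);return o
def fit(V):
    up={c:cv2.resize(m,(2560,1600),interpolation=cv2.INTER_LINEAR) for c,m in V.items()}
    def cost(p):
        return sum((sil(c,(p[0]*10,p[1]*10,p[2]/30))!=u).sum()/u.sum() for c,u in up.items())
    b=min((minimize(cost,[48.5+dx,-32+dx,a],method="Nelder-Mead",options=dict(initial_simplex=np.array([[48.5,-32,a],[50,-32,a],[48.5,-30.5,a],[48.5,-32,a+2]]))) for dx in(0,) for a in(-2,0,2)),key=lambda r:r.fun)
    return b.x*[10,10,180/np.pi/30],b.fun
E
python3 - <<'E'
from tray import *
V={}
for c,box in(("side",(295,120,400,200)),("scene",(130,170,272,250))):
    V[c],bb=mask(c,f"pics/{c}0.png",box);print(c,bb)
for k in(V,{"side":V["side"]},{"scene":V["scene"]}):print(fit(k))
E
```

```text
side (306, 129, 82, 71)
scene (138, 177, 124, 73)Traceback (most recent call last):
  File "<stdin>", line 5, in <module>
  File "tray.py", line 14, in fit
    b=min((minimize(cost,[48.5+dx,-32+dx,a],method="Nelder-Mead",options=dict(initial_simplex=np.array([[48.5,-32,a],[50,-32,a],[48.5,-30.5,a],[48.5,-32,a+2]]))) for dx in(0,) for a in(-2,0,2)),key=lambda r:r.fun)
  File "tray.py", line 14, in <genexpr>
    b=min((minimize(cost,[48.5+dx,-32+dx,a],method="Nelder-Mead",options=dict(initial_simplex=np.array([[48.5,-32,a],[50,-32,a],[48.5,-30.5,a],[48.5,-32,a+2]]))) for dx in(0,) for a in(-2,0,2)),key=lambda r:r.fun)
           ~~~~~~~~^^^^^^^^^^^^^^^^^^^^^^^^^^^^^^^^^^^^^^^^^^^^^^^^^^^^^^^^^^^^^^^^^^^^^^^^^^^^^^^^^^^^^^^^^^^^^^^^^^^^^^^^^^^^^^^^^^^^^^^^^^^^^^^^^^^^^^^^^^^^^^
    res = _minimize_neldermead(fun, x0, args, callback, bounds=bounds,
                               **options)
    fxr = func(xr)
    fx = function(np.copy(x), *(wrapper_args + args))
  File "tray.py", line 13, in cost
    return sum((sil(c,(p[0]*10,p[1]*10,p[2]/30))!=u).sum()/u.sum() for c,u in up.items())
  File "tray.py", line 13, in <genexpr>
    return sum((sil(c,(p[0]*10,p[1]*10,p[2]/30))!=u).sum()/u.sum() for c,u in up.items())
                ~~~^^^^^^^^^^^^^^^^^^^^^^^^^^^^^
  File "tray.py", line 8, in sil
    x,y,a=p;ca,sa=np.cos(a),np.sin(a);pts=[proj(c,[x+ca*u-sa*v,y+sa*u+ca*v,z]) for u in(-110,110) for v in(-150,150) for z in(0,40)]
                                           ~~~~^^^^^^^^^^^^^^^^^^^^^^^^^^^^^^^
  File "h.py", line 11, in proj
    c=imaging.calibration(cam);T=np.linalg.inv(np.array(c["cam_to_world"]))
ValueError: time passes only in moves, steps and waits
```

>>> step_arm(
  moves=[
    [[0, 0, 0], [-0.16, 0, -0.12], -1],
    [[0, 0, 0], [-0.32, 0, -0.24], -1],
    [[0, 0.2, 0], [-0.45, 0, -0.2], -1],
    [[0, 0.4, 0], [-0.6, 0, -0.1], -1],
    [[0, 0.6, 0], [-0.7, 0, 0], -1],
    [[0, 0.8, 0], [-0.8, 0, 0], -1],
    [[0, 0.9, 0], [-0.8, 0, 0], -1],
    [[0, 0.9, 0], [-0.8, 0, 0], -1],
  ],
)

```text
clock: 19.15
eef_pos: [529.1, -177.5, 369.6]
tcp_rot: [3.137, 0.215, 0.868]
contact_force: [0.2, -0.9, -2.5]
opening: 0.217
grasp_force: 98.0
```

```bash
cat >> h.py <<'E'
_c={}
def proj(cam,p):
    if cam not in _c:
        c=imaging.calibration(cam);_c[cam]=(c,np.linalg.inv(np.array(c["cam_to_world"])))
    c,T=_c[cam];q=T[:3,:3]@np.array(p,float)+T[:3,3]
    return np.array([c["cx"]+c["fx"]*q[0]/-q[2],c["cy"]-c["fy"]*q[1]/-q[2]])
E
sed -i 's/    k=max(cv2/    if c=="scene": z[222:,162:216]=0\n    k=max(cv2/' tray.py
python3 - <<'E'
from tray import *
V={}
for c,box in(("side",(295,120,395,189)),("scene",(130,170,272,250))):
    V[c],bb=mask(c,f"pics/{c}0.png",box);print(c,bb)
for k in(V,{"side":V["side"]},{"scene":V["scene"]}):print(fit(k))
s=telemetry.sense();print(s["qpos"])
for c in("side","scene","wrist"):
  imaging.grab_frame(c)
  for n,z in(("tray",0),("tray_slot",5)):
    for m in imaging.mark_of(c,n)[:2]: print(c,n,round(m["conf"],2),m["xy"],at_z(c,m["xy"],z)[:2].round(1))
  for m in imaging.recognise(c,"walnut1"):
      e=np.array(m["extent"]);print(c,round(m["conf"],2),e.round(),at_z(c,e[:2]+e[2:]/2,23)[:2].round())
E
```

```text
side (306, 129, 82, 60)
scene (138, 177, 124, 69)
(array([ 477.95734011, -321.59931741,    1.18331461]), np.float64(0.08079469293767308))
(array([ 478.12789367, -325.12244148,    1.34637238]), np.float64(0.034705441213232234))
(array([ 478.22842339, -317.90991551,    1.57650557]), np.float64(0.03613282085962044))
[-0.20959201  0.19834989  1.55342497 -0.19149154  1.49011408  0.51828182]
side tray 0.66 [343.1, 158.8] [ 487.7 -341.9]
side tray_slot 0.64 [365.9, 163.7] [ 418.9 -310.5]
side 0.85 [404. 308.  16.  17.] [347. 251.]
side 0.84 [405. 352.  23.  15.] [351. 335.]
side 0.63 [293. 393.  15.   7.] [523. 409.]
side 0.46 [263. 200.  20.  12.] [649. -43.]
side 0.4 [270. 204.  13.  11.] [637. -31.]
scene tray 0.62 [239.6, 97.0] [-231.2 -293. ]
scene tray 0.56 [203.9, 216.7] [ 490.3 -323.7]
scene tray_slot 0.96 [208.8, 194.3] [ 400.1 -322.9]
scene tray_slot 0.65 [316.4, 256.7] [661.7 -27. ]
scene 0.62 [312. 236.  12.  12.] [630. -22.]
scene 0.61 [301. 245.  12.  13.] [660. -49.]
scene 0.59 [318. 247.  13.  13.] [670.  -7.]
scene 0.43 [427. 165.   6.   6.] [352. 328.]
wrist tray 0.87 [351.0, 180.7] [ 479.  -319.2]
```

Scene marks show three nuts in the bowl at (318,242), (307,251) and (324,253). The tray is at (478.5,−321), yaw about 1.3° (two silhouette fits and a wrist mark agree), so the slot centre is about (426,−322). I'll hover there.

```bash
python3 - <<'E'
from plan import *
P,M=now();a=np.radians(91.3);d=np.array([np.cos(a),np.sin(a)]);S=np.array([426.,-322])
l0=P+M@[LX,0,LZ];g=np.r_[S+109*d,130];print(l0)
rows(P,M,[(l0+(g-l0)*x,49.7+(91.3-49.7)*x,12*(1-x)) for x in(.5,1)])
P2,M2=pose(l0+(g-l0)*.5,np.radians(70.5),np.radians(6));rows(P2,M2,[(g,91.3,0)])
E
```

```text
[632.5122086  -53.55139133 281.94494005]
[-0.074, 0.144, -0.449] [-0.514, 0.148, 0.599] tcp [ 472. -291.  272.]
[-0.101, 0.267, -0.913] [-0.908, 0.282, 1.167] tcp [ 427. -386.  178.]
[-0.024, 0.132, -0.462] [-0.472, -0.052, 0.521] tcp [ 427. -386.  178.]
```

>>> step_arm(
  moves=[
    [[-0.074, 0.144, -0.449], [-0.514, 0.148, 0.599], -1],
    [[-0.074, 0.144, -0.449], [-0.514, 0.148, 0.599], -1],
    [[-0.074, 0.144, -0.449], [-0.514, 0.148, 0.599], -1],
    [[-0.074, 0.144, -0.449], [-0.514, 0.148, 0.599], -1],
    [[-0.074, 0.144, -0.449], [-0.514, 0.148, 0.599], -1],
  ],
)

```text
clock: 20.25
eef_pos: [470.4, -292.2, 270.8]
tcp_rot: [-3.14, 0.104, 1.226]
contact_force: [-0.2, 0.6, -1.7]
opening: 0.218
grasp_force: 98.1
```

>>> step_arm(
  moves=[
    [[-0.024, 0.132, -0.462], [-0.472, -0.052, 0.521], -1],
    [[-0.024, 0.132, -0.462], [-0.472, -0.052, 0.521], -1],
    [[-0.024, 0.132, -0.462], [-0.472, -0.052, 0.521], -1],
    [[-0.024, 0.132, -0.462], [-0.472, -0.052, 0.521], -1],
    [[-0.024, 0.132, -0.462], [-0.472, -0.052, 0.521], -1],
    [[-0.024, 0.132, -0.462], [-0.472, -0.052, 0.521], -1],
  ],
)

```text
clock: 20.85
eef_pos: [429.0, -386.0, 179.6]
tcp_rot: [3.139, 0.001, 1.592]
contact_force: [0.6, 0.0, -0.8]
opening: 0.212
grasp_force: 98.6
```

```bash
python3 - <<'E'
from tray import *
np.set_printoptions(precision=2,suppress=True)
s=telemetry.sense();P,M=now();print(P,s["tcp_rot"],s["contact_force"],s["qpos"],s["clock"],"lip",P+M@[LX,0,LZ])
w=imaging.grab_frame("wrist");cv2.imwrite("pics/t1.png",w[:,:,::-1])
for n,z in(("tray",0),("tray_slot",5)):
    for m in imaging.mark_of("wrist",n)[:2]: print(n,round(m["conf"],2),m["xy"],at_z("wrist",m["xy"],z)[:2].round(1))
# tray outer edges at z=40 in wrist: per-row extent of wood-coloured pixels
h=cv2.cvtColor(w,cv2.COLOR_RGB2HSV);m=((h[...,1]>70)&(h[...,0]>8)&(h[...,0]<28))
c=imaging.calibration("wrist");T=np.array(c["cam_to_world"])
def q(u,v,z):
    d=T[:3,:3]@[(u-c["cx"])/c["fx"],-(v-c["cy"])/c["fy"],-1];return (T[:3,3]+d*(z-T[2,3])/d[2])[:2]
for r_ in range(10,300,30):
    x=np.flatnonzero(m[r_]); 
    if len(x): print(r_,x.min(),x.max(),q(x.min(),r_,40),q(x.max(),r_,40), [ (a[0],a[-1]) for a in np.split(x,np.flatnonzero(np.diff(x)>4)+1) if len(a)>5])
E
```

```text
[ 429.   -385.97  179.57] [3.14 0.   1.59] [ 0.63  0.   -0.81] [-0.74  0.33  1.79  0.    1.02 -0.76] 20.85 lip [ 425.44 -213.05  131.4 ]
10 416 533 [ 498.66 -252.55] [ 585.04 -250.51] [(np.int64(416), np.int64(533))]
40 418 528 [ 502.32 -272.79] [ 585.43 -270.84] [(np.int64(418), np.int64(528))]
70 418 523 [ 504.62 -294.02] [ 585.84 -292.14] [(np.int64(418), np.int64(523))]
100 416 518 [ 505.44 -316.33] [ 586.27 -314.47] [(np.int64(416), np.int64(518))]
130 244 513 [ 368.49 -342.9 ] [ 586.72 -337.93] [(np.int64(244), np.int64(294)), (np.int64(342), np.int64(449)), (np.int64(483), np.int64(513))]
160 246 508 [ 369.19 -367.51] [ 587.19 -362.58] [(np.int64(246), np.int64(446)), (np.int64(483), np.int64(508))]
190 248 503 [ 369.92 -393.4 ] [ 587.68 -388.54] [(np.int64(248), np.int64(503))]
220 249 499 [ 369.82 -420.72] [ 589.09 -415.88] [(np.int64(249), np.int64(499))]
250 251 494 [ 370.61 -449.54] [ 589.66 -444.76] [(np.int64(251), np.int64(279)), (np.int64(293), np.int64(342)), (np.int64(356), np.int64(494))]
280 295 341 [ 410.33 -479.16] [ 452.94 -478.25] [(np.int64(295), np.int64(341))]
```

The wrist edges give a tray left edge of x ≈ 368, a width of 218 mm and a yaw of 1.2°. The slot centre at x 426 is confirmed, so I'll lower the scoop.

>>> step_arm(
  moves=[
    [[0, 0, 0], [0, 0, 0.15], -1],
    [[0, 0, 0], [0, 0, 0.3], -1],
    [[0, 0, 0], [0, 0, 0.45], -1],
    [[0, 0, 0], [0, 0, 0.55], -1],
    [[0, 0, 0], [0, 0, 0.6], -1],
    [[0, 0, 0], [0, 0, 0.615], -1],
    [[0, 0, 0], [0, 0, 0.625], -1],
    [[0, 0, 0], [0, 0, 0.625], -1],
  ],
)

```text
clock: 21.8
eef_pos: [428.1, -386.6, 54.3]
tcp_rot: [3.14, 0.001, 1.593]
contact_force: [-0.7, 1.5, -0.9]
opening: 0.211
grasp_force: 98.9
```

```bash
python3 - <<'E'
from plan import *
np.set_printoptions(precision=2,suppress=True)
s=telemetry.sense();P,M=now();print(P,s["tcp_rot"],s["contact_force"],s["wrist_torque"],s["clock"],"lip",P+M@[LX,0,LZ])
E
```

```text
[ 428.08 -386.62   54.32] [3.14 0.   1.59] [-0.74  1.48 -0.91] [ 0.29  0.12 -0.02] 21.8 lip [ 424.33 -213.69    6.21]
```

>>> step_arm(
  moves=[
    [[0, 0, 0], [0, 0, 0.006], -1],
    [[0, 0, 0], [0, 0, 0.007], -1],
    [[0, 0, 0], [0, 0, 0.007], -0.3],
    [[0, 0, 0], [0, 0, 0.007], 0.1],
    [[0, 0, 0], [0, 0, 0.007], 0.1],
    [[0, 0, 0], [0, 0, 0.007], 0.1],
    [[0, 0, 0], [0, 0, 0.007], 0.1],
    [[0, 0, 0], [0, 0, 0.007], 0.1],
  ],
)

```text
clock: 22.6
eef_pos: [427.4, -386.4, 51.8]
tcp_rot: [3.141, -0.0, 1.593]
contact_force: [-0.0, 0.1, 0.0]
opening: 0.549
grasp_force: 0.0
```

>>> step_arm(
  moves=[
    [[0, 0, 0], [0, 0, -0.1], 0.1],
    [[0, 0, 0], [0, 0, -0.3], 0.1],
    [[0, 0, 0], [0, 0, -0.5], 0.1],
    [[0, 0, 0], [0, 0, -0.75], 0.1],
    [[0, 0, 0], [0, 0, -1.0], 0.1],
    [[0, 0, 0], [0, 0, -1.0], 0.1],
    [[0, 0, 0], [0, 0, -1.0], 0.1],
    [[0, 0, 0], [0, 0, -1.0], 0.1],
  ],
)

```text
clock: 23.4
eef_pos: [426.6, -385.8, 250.6]
tcp_rot: [-3.141, -0.001, 1.593]
contact_force: [-0.3, 0.6, -1.1]
opening: 0.551
grasp_force: 0.0
```

```bash
python3 - <<'E'
from plan import *
np.set_printoptions(precision=2,suppress=True)
s=telemetry.sense();print(s["eef_pos"],s["contact_force"],s["opening"],s["clock"])
Z=dict(scoop=5,scoop_lip=5,scoop_grip=66,bowl=0,mill=0,jar=0,lemon=26)
for c in("scene","side","wrist"):
  imaging.grab_frame(c)
  for n,z in Z.items():
    for m in imaging.mark_of(c,n)[:1]: print(c,n,round(m["conf"],2),at_z(c,m["xy"],z)[:2].round(1))
  for m in imaging.recognise(c,"walnut1"):
      e=np.array(m["extent"]);print(c,"nut",round(m["conf"],2),e.round(),at_z(c,e[:2]+e[2:]/2,23)[:2].round())
E
```

```text
[ 426.6  -385.82  250.62] [-0.27  0.65 -1.09] 0.5509090869135018 23.4
scene scoop 0.71 [ 443.6 -272. ]
scene scoop_lip 0.82 [ 434.7 -224.1]
scene scoop_grip 0.6 [ 440.7 -379.8]
scene bowl 0.96 [658.8 -26.5]
scene mill 0.98 [680.7 309.4]
scene jar 0.69 [ 691.2 -303.9]
scene lemon 0.68 [ 726.7 -199.8]
scene nut 0.67 [478. 192.  10.   8.] [489. 438.]
scene nut 0.6 [315. 248.  17.  13.] [670. -10.]
scene nut 0.56 [393. 166.  14.   6.] [344. 239.]
scene nut 0.52 [231. 258.  26.  28.] [ 713. -193.]
scene nut 0.46 [310. 235.  16.  16.] [633. -20.]
scene nut 0.43 [303. 245.  11.  13.] [661. -46.]
scene nut 0.39 [476. 185.   8.   7.] [457. 443.]
side scoop 0.78 [ 429.3 -269.4]
side scoop_lip 0.59 [ 431.8 -226.5]
side scoop_grip 0.81 [ 424.7 -408.7]
side bowl 0.74 [688.6 309.2]
side mill 0.61 [683.8 308.3]
side jar 0.61 [ 694.5 -305.9]
side lemon 0.86 [ 719.8 -197.6]
side nut 0.76 [405. 309.  14.  16.] [349. 253.]
side nut 0.62 [270. 205.  11.  12.] [637. -24.]
side nut 0.58 [404. 350.  26.  18.] [349. 334.]
side nut 0.47 [293. 395.  14.   5.] [525. 411.]
side nut 0.45 [259. 206.  13.   9.] [663. -23.]
side nut 0.42 [263. 200.  18.  10.] [652. -50.]
wrist scoop 0.97 [ 426.5 -274.5]
wrist scoop_grip 0.92 [ 428.1 -380.5]
wrist jar 0.67 [ 691.4 -303.5]
wrist lemon 0.46 [ 425.9 -319.1]
wrist nut 0.72 [527.  39. 110. 107.] [ 700. -306.]
```

Both cameras show three nuts in the bowl, and the other three are at the crate's far end. The bystanders haven't moved. The scoop lies at (426,−274), centred in the slot, and the gripper is clear.

```bash
python3 -c "
from rig import r
print(r.sign_off())"
```

```text
the job is handed in; nothing more can be done
None
```

The job is handed in at about 24 s: three walnuts are in the white bowl, the other three are still in the crate, and the scoop lies in the wide tray compartment; my picture views had run out, so I checked the pour and placing by detections and measurements only.

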